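# Serving boards up to dry, broken ones out

### The job

First slide the cabinet door fully shut so that nothing drips inside. Then lean every whole serving board on the drying stand, side by side, each with one short end down in the gutter and its back on the steel rail, and put the broken boards (corner missing or snapped short) flat in the green scrap bin. Leave the other kitchen things where they are.

Things in the scene. Friction and masses are not known exactly. Their poses are not given: they have to be found in the camera images.
- board1: a whole mini serving board: a plain pale-wood rectangle 150 x 64 x 12 mm with a dark groove drawn round its upper face, lying flat on the shelf at the start (may be absent). Origin at the centre of its underside, x along the 150 mm length, y across the 64 mm width, z through the thickness
- board2: a whole mini serving board: a plain pale-wood rectangle 150 x 64 x 12 mm with a dark groove drawn round its upper face, lying flat on the shelf at the start (may be absent). Origin at the centre of its underside, x along the 150 mm length, y across the 64 mm width, z through the thickness
- board3: a whole mini serving board: a plain pale-wood rectangle 150 x 64 x 12 mm with a dark groove drawn round its upper face, lying flat on the shelf at the start (may be absent). Origin at the centre of its underside, x along the 150 mm length, y across the 64 mm width, z through the thickness
- board4: a whole mini serving board: a plain pale-wood rectangle 150 x 64 x 12 mm with a dark groove drawn round its upper face, lying flat on the shelf at the start (may be absent). Origin at the centre of its underside, x along the 150 mm length, y across the 64 mm width, z through the thickness
- chipped: a broken serving board: the same pale wood, 150 x 64 x 12 mm outline but one corner snapped off, so that the part beyond x = +15 mm is only a tongue from y = -32 to -10 mm. Origin at the centre of the full outline's underside. Grip it across y near x = -15 mm. Lies flat on the shelf at the start (may be absent).
- stub: a broken serving board: the same pale wood, snapped across and only 90 x 64 x 12 mm, the +x end ragged. Origin at the centre of its underside, x along the 90 mm, y across the 64 mm. Lies flat on the shelf at the start (may be absent).
- stand: the board-drying stand, fixed, 400 mm long along its y. Origin on the shelf under the inner face of the front lip, at mid length; x away from the robot, z up. Grey gutter: floor 30 mm above the shelf from x = 0 to 45 mm, front lip from x = -12 to 0 mm, top at 44 mm. A board leans at about 42 degrees from level. Four fit side by side, at y = -150, -50, 50, 150 mm
- stand_rail (a point): middle of the stand's round steel back rail (along the stand's y, 16 mm in diameter): on its axis, 91 mm behind the lip's inner face and 94 mm above the shelf, carried by end posts
- stand_seat (a point): where the centre of the underside of a properly leaning board comes to be, for a board at the stand's mid length: x = 64 mm, z = 80 mm in the stand's frame (its lower edge is then on the gutter floor, 8 mm behind the lip)
- bin: the green open scrap bin, fixed, outside 180 (x) x 240 (y) x 80 mm high, walls and floor 5 mm. Origin at the centre of its underside. It stands to the left or the right of the stand
- cabinet: the compact wooden cabinet, fixed, 280 mm wide (y), 180 mm deep, 200 mm high, on the other side of the stand from the bin. Origin on the shelf under the middle of its front edge, x pointing into it, y to the left seen from the robot. Its right half is closed or opened by a grey sliding door on the front
- door (a joint): travel of the cabinet's sliding door in m: 0 = fully shut, up to 0.11 = open; it grows as the door slides along the cabinet's +y
- door_grip (a point): grip point on the door's upright steel pull bar, 30 mm below the cabinet's top; the bar is 14 mm wide along the cabinet's y, 12 mm deep, 80 mm high with its top 15 mm above this point, its middle 47 mm in front of the cabinet's front edge; gripped from above, fingers either side along y. Moves with the door
- jar: bystander: glass jar 60 mm wide, 130 mm tall, in the cabinet; origin at its foot
- sugar_bowl: bystander: white ceramic sugar bowl with lid, 80 mm wide, 84 mm tall, in the cabinet; origin at its foot
- milk_jug: bystander: steel milk jug 76 mm wide, 100 mm tall, behind the stand; origin at its foot
- spoon: bystander: red plastic measuring spoon, 150 mm long, lying along the back of the stand; origin at its underside
- oil: bystander: green glass oil bottle 66 mm wide, 200 mm tall, behind the stand; origin at its foot
- mug: bystander: blue mug 80 mm wide, 90 mm tall, front left; origin at its foot
- tin: bystander: yellow tin 80 mm wide, 110 mm tall, front right; origin at its foot

How it is judged:
By the outcome, as a careful person would: the job done as asked, in the order asked, and still so for the second after the job is handed in, with the robot touching nothing.
Of board1, board2, board3, board4 only 3 to 4 are there at a start; the rules pass over those that are not, and their reading is None.
Of chipped, stub only 1 to 2 are there at a start; the rules pass over those that are not, and their reading is None.
At some moment in a run one of board1, board2, board3, board4, chipped, stub may be knocked a few centimetres aside while the robot is not near it.
Once in a run the grip may slacken for a moment while it holds something.
It also fails if it takes over 210 s, if anything falls off the work surface, if the arm or the gripper's body presses on something with over 40 N, if the wrist force passes 120 N, or if a joint passes its speed limit or range.

### The arm

A 6-joint arm with a two-finger parallel gripper is mounted at the origin on the work surface. World frame = base frame: x ahead of the robot, y to its left, z up, the work surface at z = 0. Lengths are in m, angles in rad, forces in N, time in s.
With the tool pointing down it reaches from about 0.35 to 0.8 m from the base axis. Payload 7.3 kg.
Tool frame: the origin (TCP) lies between the finger pads; the fingertips stand 25 mm ahead of it and the grasp point (between the pads) lies 6 mm ahead of it (r.tip_extent is the distance from the TCP to the fingertips, in m); z points along the fingers, y is the line along which they close (so a half turn about z gives the same grasp; the last joint's range is limited). The gripper opens to 85 mm and grips with 20 to 120 N. Pads are 22 mm wide; open, the fingers measure 114 mm over their backs; the gripper's body (76 mm by 85 mm) begins 54 mm behind the grasp point. The pads swing forward as they close: fully open they stand 13 mm farther back than shut.
Start: joints at [1.18, 0.342, 1.524, -0, 1.275, -0.146], TCP at [0.127, 0.509, 0.256] pointing down, gripper open.
Joint ranges: [-2.53, 2.53], [-0.77, 2.02], [0.04, 2.7], [-1, 4.14], [0.28, 2.66], [-3.11, 3.11]. Speed limits (rad/s): [2.57, 2.57, 3.14, 3.14, 3.14, 3.14].

### API

Orientations are given as a unit quaternion [x, y, z, w].
In Python, from workcell import r, command_gripper, optics gives the robot as it stands. The module is installed in compiled form; this text tells all that it offers. Calls block until the motion is done:
- r.reach(position, orientation): joint-space move of the TCP to a pose.
- r.move_straight(position, orientation=None, speed=0.15, max_force=None): straight line of the TCP; orientation=None keeps the orientation; speed is the mean speed in m/s. With max_force (N) it stops when the force on the tool has changed by that much, and returns True; else False.
- r.movej(angles): joint-space move.
- command_gripper(opening, force=None): finger opening in m; force is the grip in N (None keeps the last); returns when the fingers have stopped.
- r.hold(seconds).
- r.solve_ik(position, orientation): joint angles nearest the present ones, or None.
- r.read_state(): the state.
- optics.get_image(name): name is "side" or "top"; returns (picture, depth): 480x640x3 uint8, red, green, blue; 480x640 float32, m along the optical axis (not along the pixel's ray), 0 where there is no reading.
- optics.camera_model(name): a dict with "K" (3x3 intrinsics, pixels), "k1" (the pictures are not rectified: a ray, as slopes to the right and down, at radius r is drawn at 1 + k1 r^2 times it, then the intrinsics apply), "R" (3x3) and "t" (3): a world point X has camera coordinates R X + t. Camera axes: x right, y down, z forward; pixel columns grow to the right and rows downward; lengths in m; the calibration is good to about 2 mm. A picture is of the moment at which its call begins. camera_model takes no time and is no camera call.
A pose or a line that the arm cannot do raises r.PlanningError and nothing moves.
- r.finish_job(): hands the job in; it is judged then, once.
The state is a dict: "time_s": time; "joint_positions": joint angles; "dq": joint speeds; "tau": joint torques, N m; "eef_pos": TCP position; "eef_rot": TCP orientation; "contact_force": force on the tool from outside, world axes, zero at the start; "torque": the same for the moment, N m; "grip_width": finger opening in m; "grip_force": force on a finger pad.
Only numpy, scipy, OpenCV 4.12 (cv2) and the standard library are available. Lean on these libraries where they do the work, as an engineer would, in place of code of your own. Each camera call takes 0.05 s, during which the arm holds its last target. There are 200 camera calls.

## Working session

There is one attempt and no reset: what is moved stays moved. The work goes in short steps, each a Python script; the robot and the scene stay as the last script left them, time stands still between calls to the robot, and variables do not carry over. Pictures are saved under pics/ and viewed, at most 14 in all, crops included, and the job is handed in when it is done.

```bash
mkdir -p pics; ls; python3 - <<'E'
from workcell import r, optics
import cv2
for n in ("top","side"):
    im,d=optics.get_image(n); cv2.imwrite(f"pics/{n}0.png",im[:,:,::-1]); 
    m=optics.camera_model(n); print(n,m, (d>0).mean())
    C=-m["R"].T@m["t"]; print(C)
print(r.read_state())
E
```

```text
pics
top {'K': array([[604.10856097,   0.        , 320.21198643],
       [  0.        , 604.10856097, 248.73767852],
       [  0.        ,   0.        ,   1.        ]]), 'k1': -0.10524564859312498, 'R': array([[ 2.14879995e-03, -9.99997661e-01,  2.44842509e-04],
       [-9.82562142e-01, -2.15685614e-03, -1.85921984e-01],
       [ 1.85922078e-01,  1.58936171e-04, -9.82564479e-01]]), 't': array([0.01171807, 0.56918043, 1.77133785])} 0.9960221354166666
[0.22989915 0.01266416 1.84627394]
side {'K': array([[546.40654735,   0.        , 319.25417132],
       [  0.        , 546.40654735, 241.92728812],
       [  0.        ,   0.        ,   1.        ]]), 'k1': -0.03101777393271232, 'R': array([[ 0.77292504, -0.63406588, -0.02339517],
       [-0.33524848, -0.37680676, -0.86349587],
       [ 0.53869782,  0.67526078, -0.503813  ]]), 't': array([-0.40938644,  0.30150959,  1.25187577])} 0.9960123697916666
[-0.25687708 -0.99130974  0.88148591]
{'time_s': 0.1, 'joint_positions': array([ 1.17999069e+00,  3.42664042e-01,  1.52492334e+00, -2.02221129e-05,
        1.27541950e+00, -1.45994698e-01]), 'dq': array([ 1.35278748e-04, -1.42710064e-03, -1.94498615e-03,  2.62434883e-04,
       -7.53466297e-04,  9.64352179e-05]), 'tau': array([ 2.03220050e-03, -4.34449267e+01, -2.46486712e+01, -1.45731638e-04,
        4.71091378e-03,  3.49452682e-05]), 'eef_pos': array([0.12709995, 0.50904261, 0.25568909]), 'eef_rot': array([ 1.22097069e-01,  9.92517912e-01, -6.84361837e-04, -1.78194294e-04]), 'contact_force': array([-0.3286605 ,  0.25895235, -0.69778254]), 'torque': array([ 0.03108644,  0.01277047, -0.02087782]), 'grip_force': 0.0, 'grip_width': 0.08542880725261892}
```

View pics/top0.png

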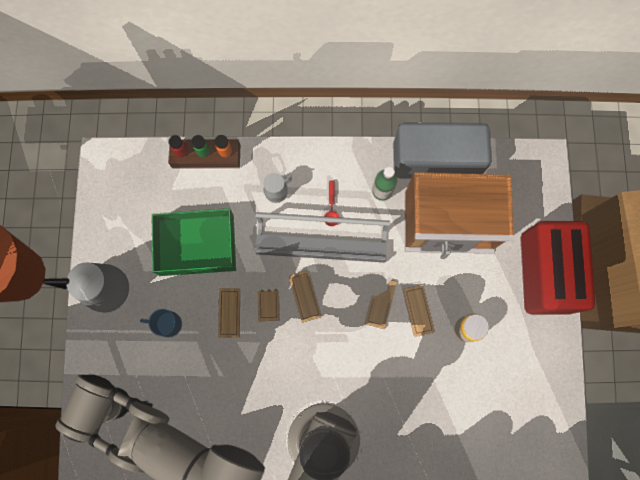

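View pics/side0.png

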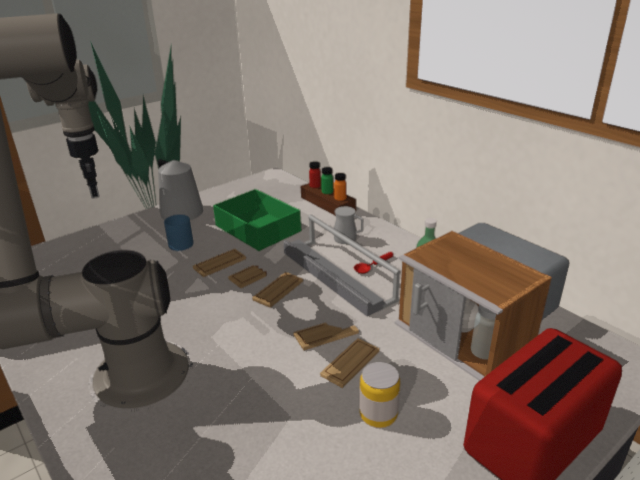

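```bash
cat > h.py <<'E'
import numpy as np, cv2
from workcell import r, command_gripper, optics
from scipy.spatial.transform import Rotation as Rn
CM={n:optics.camera_model(n) for n in("top","side")}
def norm(n,uv):
    m=CM[n]; k=np.array([m["k1"],0,0,0,0.])
    return cv2.undistortPoints(np.float64(uv).reshape(-1,1,2),m["K"],k).reshape(-1,2)
def ray(n,uv):
    m=CM[n]; d=np.c_[norm(n,uv),np.ones(len(np.reshape(uv,(-1,2))))]@m["R"]
    return -m["R"].T@m["t"], d
def plane(n,uv,z):
    c,d=ray(n,uv); return c+d*((z-c[2])/d[:,2])[:,None]
def proj(n,X):
    m=CM[n]; X=np.reshape(X,(-1,3)).astype(float)
    return cv2.projectPoints(X,cv2.Rodrigues(m["R"])[0],m["t"],m["K"],np.array([m["k1"],0,0,0,0.]))[0].reshape(-1,2)
def tri(uvt,uvs):
    P=[np.c_[CM[n]["R"],CM[n]["t"]] for n in("top","side")]
    X=cv2.triangulatePoints(P[0],P[1],norm("top",uvt).T,norm("side",uvs).T); return (X[:3]/X[3]).T
def cloud(n,d):
    v,u=np.mgrid[:480,:640]; m=CM[n]
    p=np.c_[norm(n,np.c_[u.ravel(),v.ravel()]),np.ones(u.size)]*d.reshape(-1,1)
    return ((p-m["t"])@m["R"]).reshape(480,640,3)
def wood(n,im,lo=(0.36,-0.36),hi=(0.62,0.36)):
    """contours of wood-coloured things in the region in front of the stand"""
    hsv=cv2.cvtColor(im,cv2.COLOR_RGB2HSV)
    m=cv2.inRange(hsv,(8,75,30),(28,255,255))
    roi=np.zeros_like(m); q=np.array([[lo[0],lo[1],0],[hi[0],lo[1],0],[hi[0],hi[1],0],[lo[0],hi[1],0]])
    cv2.fillPoly(roi,[np.int32(proj(n,q))],255)
    m=cv2.morphologyEx(m&roi,cv2.MORPH_CLOSE,np.ones((3,3),np.uint8))
    c=[k for k in cv2.findContours(m,cv2.RETR_EXTERNAL,cv2.CHAIN_APPROX_NONE)[0] if cv2.contourArea(k)>150]
    return c,m
def rect(n,c,z=.012):
    P=plane(n,c.reshape(-1,2),z)[:,:2]; return cv2.minAreaRect(np.float32(P*1000)),cv2.contourArea(np.float32(P*1000))
E
python3 - <<'E'
from h import *
print(r.tip_extent)
it,dt=optics.get_image("top"); is_,ds=optics.get_image("side")
np.savez("s0.npz",it=it,dt=dt,is_=is_,ds=ds)
print("table corners", plane("top",[[82,137],[566,137],[320,240]],0))
for n,im in(("top",it),("side",is_)):
    cs,m=wood(n,im)
    for c in cs:
        M=cv2.moments(c); R,A=rect(n,c); print(n,[round(M["m10"]/M["m00"],1),round(M["m01"]/M["m00"],1)],np.round(R[0]),np.round(R[1]),round(R[2],1),round(A))
X=cloud("top",dt)
for p in[(229,313),(305,297),(330,340),(418,310),(194,241),(458,200),(447,247),(323,243),(322,250)]: print(p,X[p[1],p[0]].round(4))
a=cv2.resize(it[255:350,205:445],None,fx=3.3,fy=3.3,interpolation=cv2.INTER_CUBIC)
b=cv2.resize(it[165:265,245:525],(792,283),interpolation=cv2.INTER_CUBIC)
cv2.imwrite("pics/c1.png",np.vstack([a,b])[:,:,::-1])
a=cv2.resize(is_[230:390,180:390],None,fx=2.8,fy=2.8,interpolation=cv2.INTER_CUBIC)
b=cv2.resize(is_[200:390,270:560],None,fx=2.7,fy=2.7,interpolation=cv2.INTER_CUBIC)
cv2.imwrite("pics/c2.png",b[:,:,::-1])
E
```

```text
0.025
table corners [[ 0.95212309  0.79843159  0.        ]
 [ 0.95616335 -0.79701309  0.        ]
 [ 0.6069886   0.0136836   0.        ]]
top [268.1, 304.3] [407. 172.] [89. 61.] 0.8 5036
top [229.0, 303.4] [408. 291.] [92. 61.] 1.4 5455
top [416.9, 302.9] [ 407. -282.] [109.  64.] 11.8 6023
top [380.9, 303.9] [ 418. -172.] [ 61. 136.] 73.5 5253
top [304.5, 295.2] [431.  61.] [149.  63.] 15.8 8351
side [355.8, 356.4] [ 401. -288.] [114.  66.] 12.6 6875
side [325.7, 333.4] [ 411. -179.] [ 73. 140.] 74.7 6955
side [277.6, 288.9] [426.  54.] [159.  73.] 16.0 10146
side [247.8, 275.8] [399. 163.] [97. 76.] 2.0 6410
side [227.0, 258.9] [401. 283.] [99. 77.] 0.9 6756
(229, 313) [0.3776 0.2898 0.0119]
(305, 297) [0.4276 0.0591 0.0085]
(330, 340) [ 0.2979 -0.0174 -0.0029]
(418, 310) [ 0.3876 -0.2846  0.0152]
(194, 241) [0.6022 0.4074 0.0044]
(458, 200) [ 0.6841 -0.3784  0.1954]
(447, 247) [ 0.5546 -0.3489  0.1613]
(323, 243) [0.591  0.0045 0.0327]
(322, 250) [0.5717 0.0074 0.0193]
```

View pics/c1.png

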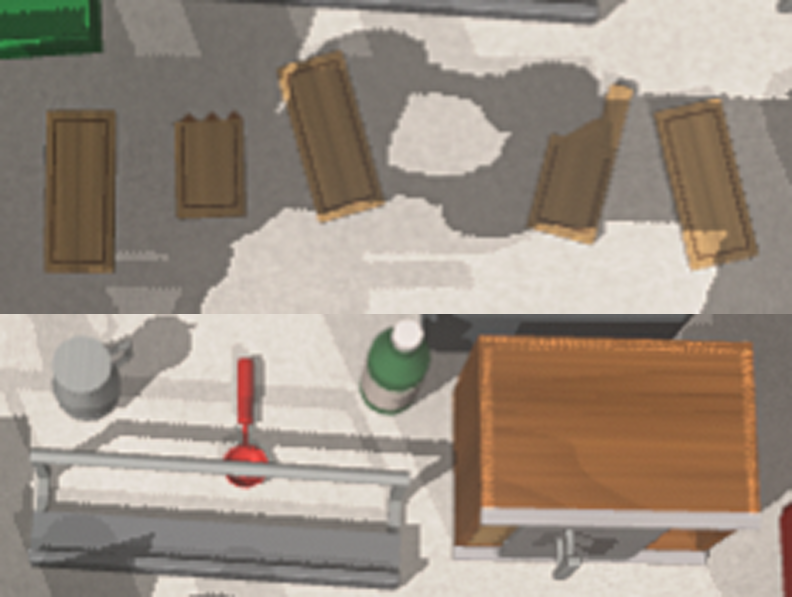

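View pics/c2.png

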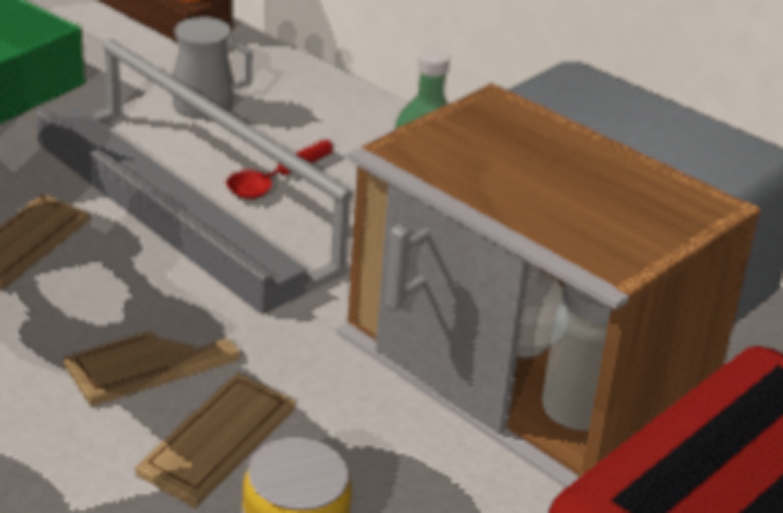

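Both views: five boards. The whole ones are at top px (229,313), (305,297) and (418,310). The stub is at (268,305) and the chipped one at (381,303). The bin is at (194,241), the stand at (323,238), and the cabinet is on the right with its door open and pull bar near (446,243). Next I measure the fixtures.

```bash
python3 - <<'E'
from h import *
s=np.load("s0.npz"); it,dt,is_,ds=[s[k] for k in("it","dt","is_","ds")]
print("tri cab FL,FR:",tri([[415.4,239.8],[512.9,240.5]],[[400.7,258.1],[500.4,312.2]]).round(4).tolist())
print("tri rail L,R:",tri([[256.7,215],[389.2,223.1]],[[310,215.6],[398.5,269.6]]).round(4).tolist())
print("tri bar top:",tri([[444.5,243]],[[417,285.2]]).round(4).tolist())
Xt,Xs=cloud("top",dt).reshape(-1,3),cloud("side",ds).reshape(-1,3)
def sel(X,lo,hi): return X[np.all((X>lo)&(X<hi),1)]
for n,X in(("top",Xt),("side",Xs)):
    t=sel(X,(.2,-.3,-.02),(.35,.3,.02)); print(n,"table z",np.median(t[:,2]).round(4),t[:,2].std().round(4))
    b=sel(X,(.3,.27,.0),(.5,.31,.03)); print(" board z",np.median(b[:,2]).round(4))
    k=sel(X,(.62,-.19,.075),(.72,.19,.125)); print(" rail n",len(k),"fit x(y)",np.polyfit(k[:,1],k[:,0],1).round(4),"z top",np.percentile(k[:,2],[50,90]).round(4),"y",np.percentile(k[:,1],[1,99]).round(3))
    h=sel(X,(.50,-.45,.09),(.575,-.25,.195)); print(" bar n",len(h),np.median(h,0).round(4),np.percentile(h,[5,95],0).round(3).tolist())
    c=sel(X,(.5,-.6,.19),(.8,-.15,.215)); R=cv2.minAreaRect(np.float32(c[:,:2]*1000)); print(" cab top",R,np.median(c[:,2]))
    g=sel(X,(.56,-.17,.037),(.615,.17,.055)); print(" lip",len(g),np.polyfit(g[:,1],g[:,0],1).round(4),np.percentile(g[:,2],[50,90]).round(4))
hsv=cv2.cvtColor(it,cv2.COLOR_RGB2HSV); m=cv2.inRange(hsv,(45,80,30),(80,255,255))
c=max(cv2.findContours(m,cv2.RETR_EXTERNAL,cv2.CHAIN_APPROX_NONE)[0],key=cv2.contourArea)
g=cloud("top",dt)[m>0]; g=g[(g[:,1]>.2)&(g[:,0]<.8)]; print("bin z pct",np.percentile(g[:,2],[10,50,99]).round(4))
rim=g[g[:,2]>.06]; print("bin rim",cv2.minAreaRect(np.float32(rim[:,:2]*1000)))
print("bin outline@.08",rect("top",c,.08)[0])
E
```

```text
tri cab FL,FR: [[0.5711, -0.2554, 0.1938], [0.5693, -0.5325, 0.195]]
tri rail L,R: [[0.6622, 0.2027, 0.0984], [0.6389, -0.1924, 0.1017]]
tri bar top: [[0.5581, -0.3353, 0.1674]]
top table z 0.0002 0.0052
 board z 0.0115
 rail n 689 fit x(y) [0.0631 0.6515] z top [0.1012 0.1069] y [-0.186  0.187]
 bar n 441 [ 0.5709 -0.3511  0.1481] [[0.532, -0.436, 0.097], [0.573, -0.304, 0.19]]
 cab top ((650.5435791015625, -349.2420654296875), (375.26593017578125, 237.59292602539062), 86.72618103027344) 0.20009525913063023
 lip 229 [-0.0253  0.5767] [0.0405 0.0473]
side table z 0.001 0.0033
 board z 0.0131
 rail n 583 fit x(y) [0.0635 0.6461] z top [0.1004 0.1045] y [-0.188  0.188]
 bar n 2036 [ 0.5678 -0.3777  0.1476] [[0.529, -0.444, 0.097], [0.572, -0.31, 0.189]]
 cab top ((664.7122802734375, -350.74005126953125), (379.77099609375, 210.58084106445312), 86.2563247680664) 0.20048778593217745
 lip 39 [0.0062 0.5629] [0.0449 0.0471]
bin z pct [0.0003 0.0079 0.0858]
bin rim ((590.3273315429688, 400.2952880859375), (182.04373168945312, 242.7894287109375), 3.852889060974121)
bin outline@.08 ((585.1290283203125, 396.35101318359375), (191.65061950683594, 246.85658264160156), 4.187807083129883)
```

```bash
python3 - <<'E'
from h import *
s=np.load("s0.npz"); it,dt,is_,ds=[s[k] for k in("it","dt","is_","ds")]
Xt,Xs=cloud("top",dt).reshape(-1,3),cloud("side",ds).reshape(-1,3)
def sel(X,lo,hi): return X[np.all((X>lo)&(X<hi),1)]
for n,X,uv in(("top",Xt,0),("side",Xs,0)):
    h=sel(X,(.48,-.5,.03),(.545,-.22,.20)); print(n,len(h)); print(np.percentile(h,[2,10,50,90,98],0).round(4))
    c=sel(X,(.555,-.47,.19),(.72,-.23,.21)); 
    for lo in np.arange(-.46,-.24,.05):
        q=c[(c[:,1]>lo)&(c[:,1]<lo+.05),0]; print("  front edge",round(lo+.025,3),np.percentile(q,[1,3]).round(4))
    c=sel(X,(.6,-.7,.185),(.70,-.1,.21)); print("  y ext",np.percentile(c[:,1],[1,99]))
    L=sel(X,(.56,-.3,.02),(.58,.3,.06)); 
# full-res views
a=cv2.resize(it[215:275,405:485],None,fx=6,fy=6,interpolation=cv2.INTER_CUBIC)
b=cv2.resize(is_[265:325,385:441],None,fx=6,fy=6,interpolation=cv2.INTER_CUBIC)
cv2.imwrite("pics/c3.png",np.hstack([a,b[:,:310]])[:,:,::-1])
E
```

```text
top 61
[[ 0.5303 -0.3517  0.107 ]
 [ 0.5306 -0.3492  0.1181]
 [ 0.534  -0.3422  0.1657]
 [ 0.54   -0.3378  0.1856]
 [ 0.5417 -0.3373  0.1911]]
  front edge -0.435 [0.5691 0.5723]
  front edge -0.385 [0.5702 0.573 ]
  front edge -0.335 [0.5701 0.5727]
  front edge -0.285 [0.5715 0.5738]
  front edge -0.235 [0.5724 0.5761]
  y ext [-0.68096753 -0.25208424]
side 219
[[ 0.5262 -0.3569  0.1093]
 [ 0.5272 -0.3553  0.117 ]
 [ 0.5296 -0.3521  0.1508]
 [ 0.5363 -0.3442  0.1815]
 [ 0.5397 -0.3421  0.1862]]
  front edge -0.435 [0.5631 0.5644]
  front edge -0.385 [0.5654 0.5667]
  front edge -0.335 [0.5664 0.5679]
  front edge -0.285 [0.5666 0.5684]
  front edge -0.235 [0.5698 0.5705]
  y ext [-0.68557524 -0.25813586]
```

View pics/c3.png

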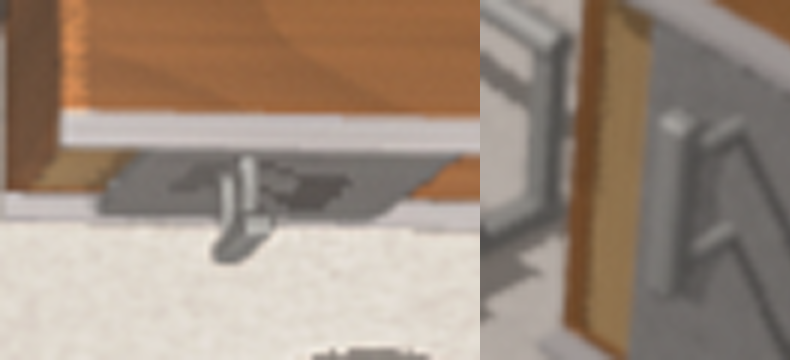

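The pull bar's top is at top px (448,252) and side px (418,285). I shut the door now.

```bash
cat >> h.py <<'E'
def down(yaw,tilt=0.0):
    """tool pose quaternion: tool y along world direction yaw+90deg (or its opposite), z down, tilted forward by tilt about that line"""
    X=np.array([np.cos(yaw),np.sin(yaw),0]); Y=np.array([-X[1],X[0],0]); Z=np.array([0,0,1.])
    z=-np.cos(tilt)*Z+np.sin(tilt)*X
    out=[]
    for s in(1,-1):
        y=s*Y; out.append(Rn.from_matrix(np.c_[np.cross(y,z),y,z]).as_quat())
    return out
def best(p,yaw,tilt=0.0):
    """of the two half-turn twins, the reachable one with the smaller last-joint value"""
    L=[(abs(j[5]),i) for i,q in enumerate(down(yaw,tilt)) for j in[r.solve_ik(p,q)] if j is not None]
    return down(yaw,tilt)[min(L)[1]] if L else None
def look(tag=None,n="top"):
    im,d=optics.get_image(n)
    if tag: cv2.imwrite(f"pics/{tag}.png",im[:,:,::-1])
    return im,d
E
python3 - <<'E'
from h import *
B=tri([[448,252.2]],[[417.8,285.3]])[0]; print("bar top",B.round(4))
B=np.array([.534,-.346,.186])*.4+B*.6; print(B)
yaw=-0.02; p=np.array([B[0],B[1],.176])
q=best(p,yaw); print(q)
command_gripper(.085,40)
r.reach(p+[0,0,.11],q)
print("hit",r.move_straight(p,q,speed=.1,max_force=15))
command_gripper(0.0,40)
s=r.read_state(); print(s["grip_width"],s["grip_force"],s["eef_pos"],s["time_s"])
y=np.array([-np.sin(yaw),np.cos(yaw),0])
print("stop",r.move_straight(p-y*.13,q,speed=.06,max_force=30))
s=r.read_state(); print(s["grip_width"],s["contact_force"],s["eef_pos"],s["time_s"])
look("d1"); look("d1s","side")
E
```

```text
bar top [ 0.5354 -0.3466  0.1809]
[ 0.53485788 -0.34635011  0.18291886]
[ 0.99995    -0.00999983  0.          0.        ]
hit False
0.01303010198973266 39.79704022407532 [ 0.53487651 -0.3464927   0.17622262] 5.6167
stop True
0.013072004390620269 [-1.3197232   3.17616895  5.01362003] [ 0.53344459 -0.43508906  0.17621906] 7.0333
```

```bash
python3 - <<'E'
from h import *
b=cv2.imread("pics/d1s.png")[220:400,380:560]
cv2.imwrite("pics/d1c.png",cv2.resize(b,None,fx=3,fy=3,interpolation=cv2.INTER_CUBIC))
E
```

```text
(no output)
```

View pics/d1c.png

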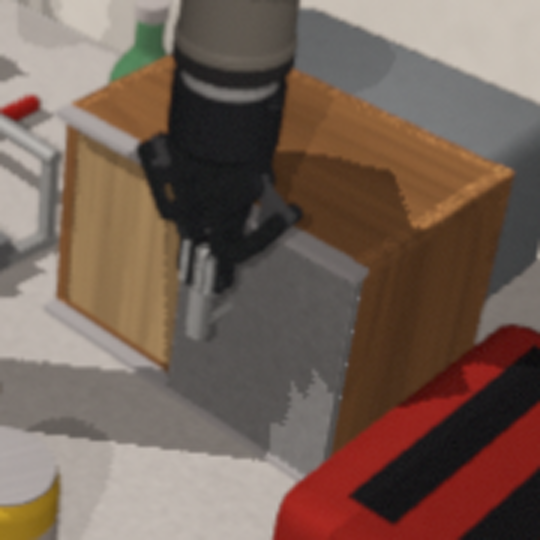

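The door spans the right half up to the side edge, with its bar at px (525,325), so it looks shut. I give it one firm confirming push, release, then measure the boards.

```bash
cat >> h.py <<'E'
HOME=[1.18,0.342,1.524,0,1.275,-0.146]
def boards(it,z=.012):
    cs,_=wood("top",it,lo=(.28,-.42),hi=(.545,.42)); out=[]
    for c in cs:
        R,A=rect("top",c,z); w,l=sorted(R[1]); a=R[2] if R[1][0]>R[1][1] else R[2]+90
        a=(a+90)%180-90; M=cv2.moments(np.float32(plane("top",c.reshape(-1,2),z)[:,:2]*1000).reshape(-1,1,2))
        out.append(dict(c=np.array(R[0])/1000,w=w,l=l,yaw=np.radians(a),A=A,fill=A/(w*l),cen=np.array([M["m10"],M["m01"]])/M["m00"]/1000,
          uv=c.reshape(-1,2).mean(0)))
    return sorted(out,key=lambda b:-b["c"][1])
def show(B):
    for b in B: print("c",b["c"].round(4),"lw",round(b["l"]),round(b["w"]),"yaw",round(np.degrees(b["yaw"]),1),"fill",round(b["fill"],2),"cen",b["cen"].round(4))
E
python3 - <<'E'
from h import *
s=r.read_state(); p=s["eef_pos"]
print(r.move_straight(p+[0,-.02,0],speed=.03,max_force=38)); s=r.read_state(); print(s["eef_pos"],s["contact_force"])
command_gripper(.06); p=s["eef_pos"]; r.move_straight(p+[0,0,.11],speed=.2)
r.movej(HOME)
it,_=look("b1"); is_,_=look("b1s","side"); B=boards(it); show(B)
cs,_=wood("side",is_,lo=(.28,-.42),hi=(.545,.42))
for b in B:   # height from two views: centroids of the same board
    pr=proj("side",[*b["cen"],.012])[0]; c=min(cs,key=lambda c:np.linalg.norm(c.reshape(-1,2).mean(0)-pr))
    m=lambda c:(lambda M:[M["m10"]/M["m00"],M["m01"]/M["m00"]])(cv2.moments(c))
    ct=min(wood("top",it,lo=(.28,-.42),hi=(.545,.42))[0],key=lambda c:np.linalg.norm(c.reshape(-1,2).mean(0)-b["uv"]))
    print(tri([m(ct)],[m(c)]).round(4))
print(r.read_state()["time_s"])
E
```

```text
True
[ 0.53349493 -0.43517723  0.17620107] [-0.70140857  4.44104148  4.63523622]
c [0.3792 0.29  ] lw 149 61 yaw 1.4 fill 0.96 cen [0.3789 0.2902]
c [0.404  0.1714] lw 95 61 yaw 1.1 fill 0.93 cen [0.4022 0.1712]
c [0.4311 0.0613] lw 149 63 yaw 15.7 fill 0.9 cen [0.4316 0.0606]
c [ 0.4112 -0.1708] lw 149 62 yaw -15.3 fill 0.7 cen [ 0.396  -0.1695]
c [ 0.3875 -0.2865] lw 149 64 yaw 12.3 fill 0.92 cen [ 0.3874 -0.2863]
[[0.3778 0.2919 0.0037]]
[[0.4019 0.1724 0.0035]]
[[0.4305 0.0615 0.003 ]]
[[ 0.397  -0.1705  0.0038]]
[[ 0.3862 -0.2871  0.0013]]
12.425
```

```bash
cat >> h.py <<'E'
SY=-0.063; SX=np.array([np.cos(SY),np.sin(SY),0]); SYV=np.array([-SX[1],SX[0],0]); SO=np.array([.649,.003,0])-.091*SX
TL=np.radians(42); Zv=np.array([0,0,1.])
def st(): 
    s=r.read_state(); print(" t %.1f w %.4f gf %.1f f %s p %s"%(s["time_s"],s["grip_width"],s["grip_force"],s["contact_force"].round(1),s["eef_pos"].round(4))); return s
def grasp(c,yaw,z,force=60,probe=False):
    p=np.array([c[0],c[1],z]); q=best(p,yaw)
    command_gripper(.085,force); r.reach(p+[0,0,.10],q)
    if probe:
        print("probe",r.move_straight(p+[0,0,.02],q,speed=.15), r.move_straight([*c,.008],q,speed=.03,max_force=6)); s=st()
        p[2]=s["eef_pos"][2]+.008
    r.move_straight(p,q,speed=.12)
    command_gripper(0.0,force); s=st()
    r.move_straight(p+[0,0,.16],q,speed=.2); st()
    return p[2],q
def lean(y,h,dx=.005):
    n=-np.sin(TL)*SX+np.cos(TL)*Zv; u=np.cos(TL)*SX+np.sin(TL)*Zv
    P=SO+.064*SX+y*SYV+.080*Zv+h*n+dx*SX; q=best(P,SY,TL)
    r.reach(P+.12*Zv,q); st()
    r.move_straight(P+.03*Zv,q,speed=.15)
    print("rail",r.move_straight(P-.008*Zv,q,speed=.04,max_force=6)); s=st(); p=s["eef_pos"]
    print("slide",r.move_straight(p-.018*u,q,speed=.04,max_force=8)); s=st(); p=s["eef_pos"]
    print(" expected TCP",(P-dx*SX).round(4))
    command_gripper(.078); r.move_straight(p+.08*n,q,speed=.12); r.move_straight(p+.08*n+.1*Zv,q,speed=.25)
E
python3 - <<'E'
from h import *
it,_=look(); b=boards(it)[0]; show([b])
print(r.tip_extent); print(grasp(b["c"],b["yaw"],.03,probe=True))
E
```

```text
c [0.3792 0.29  ] lw 149 61 yaw 1.4 fill 0.96 cen [0.3789 0.2901]
0.025
probe False True
 t 16.0 w 0.0849 gf 3.4 f [-1.3 -1.1  7.1] p [0.3791 0.29   0.012 ]
 t 16.6 w 0.0624 gf 65.9 f [-1.8 -1.   5.8] p [0.3791 0.29   0.0202]
 t 17.6 w 0.0625 gf 71.1 f [-0.2 -1.9 -1.2] p [0.3786 0.2897 0.1789]
(np.float64(0.020033078378712533), array([-0.01259036,  0.99992074,  0.        ,  0.        ]))
```

```bash
python3 - <<'E'
from h import *
lean(.150,.020); st(); look("l1s","side"); r.movej(HOME)
it,_=look("l1"); show(boards(it)); a=cv2.imread("pics/l1s.png")[180:320,230:410]; b=it[195:275,235:405][:,:,::-1]
cv2.imwrite("pics/l1c.png",np.vstack([cv2.resize(a,None,fx=2.5,fy=2.5)[:,:425],cv2.resize(b,None,fx=2.5,fy=2.5)]))
E
```

```text
Traceback (most recent call last):
  File "h.py", line 78, in lean
    r.reach(P+.12*Zv,q); st()
    ~~~~~~~^^^^^^^^^^^^
  File "scipy/spatial/transform/_rotation.pyx", line 1012, in scipy.spatial.transform._rotation.Rotation.from_quat
  File "scipy/spatial/transform/_rotation.pyx", line 850, in scipy.spatial.transform._rotation.Rotation.__init__
ValueError: Expected `quat` to have shape (4,) or (N, 4), got ().
```

```bash
python3 - <<'E'
from h import *
print(r.read_state()["joint_positions"].round(3))
n=-np.sin(TL)*SX+np.cos(TL)*Zv
for y in(.15,.05,-.05,-.15):
  for dz in(0,.12):
    P=SO+.064*SX+y*SYV+.080*Zv+.02*n+dz*Zv
    for t in(42,30,20,10,0):
        print(y,dz,t,P.round(3),[None if (j:=r.solve_ik(P,q)) is None else j.round(2).tolist() for q in down(SY,np.radians(t))])
E
```

```text
[ 0.492  0.338  1.766 -0.     1.04  -1.104]
0.15 0 42 [0.618 0.155 0.095] [None, None]
0.15 0 30 [0.618 0.155 0.095] [None, None]
0.15 0 20 [0.618 0.155 0.095] [[0.16, 0.58, 1.69, -0.15, 0.54, -1.23], [0.16, 0.58, 1.69, -0.15, 0.54, 1.91]]
0.15 0 10 [0.618 0.155 0.095] [[0.14, 0.63, 1.54, -0.05, 0.8, -1.33], [0.14, 0.63, 1.54, -0.05, 0.8, 1.81]]
0.15 0 0 [0.618 0.155 0.095] [[0.13, 0.7, 1.39, -0.0, 1.06, -1.38], [0.13, 0.7, 1.39, -0.0, 1.06, 1.76]]
0.15 0.12 42 [0.618 0.155 0.215] [None, None]
0.15 0.12 30 [0.618 0.155 0.215] [[0.18, 0.38, 1.7, -0.23, 0.56, -1.16], [0.18, 0.38, 1.7, -0.23, 0.56, 1.98]]
0.15 0.12 20 [0.618 0.155 0.215] [[0.16, 0.43, 1.56, -0.1, 0.81, -1.29], [0.16, 0.43, 1.56, -0.1, 0.81, 1.85]]
0.15 0.12 10 [0.618 0.155 0.215] [[0.14, 0.5, 1.41, -0.04, 1.07, -1.35], [0.14, 0.5, 1.41, -0.04, 1.07, 1.79]]
0.15 0.12 0 [0.618 0.155 0.215] [[0.13, 0.58, 1.25, -0.0, 1.31, -1.38], [0.13, 0.58, 1.25, -0.0, 1.31, 1.76]]
0.05 0 42 [0.612 0.055 0.095] [None, None]
0.05 0 30 [0.612 0.055 0.095] [None, None]
0.05 0 20 [0.612 0.055 0.095] [[-0.03, 0.54, 1.77, -0.03, 0.48, -1.52], 
[... 2144 characters left out ...]
1.2]]
-0.15 0 0 [ 0.599 -0.144  0.095] [[-0.36, 0.66, 1.46, -0.0, 1.02, -1.87], [-0.36, 0.66, 1.46, -0.0, 1.02, 1.27]]
-0.15 0.12 42 [ 0.599 -0.144  0.215] [[-0.49, 0.31, 1.94, 0.97, 0.35, -2.84], [-0.49, 0.31, 1.94, 0.97, 0.35, 0.31]]
-0.15 0.12 30 [ 0.599 -0.144  0.215] [[-0.45, 0.34, 1.78, 0.36, 0.57, -2.22], [-0.45, 0.34, 1.78, 0.36, 0.57, 0.92]]
-0.15 0.12 20 [ 0.599 -0.144  0.215] [[-0.42, 0.39, 1.63, 0.17, 0.8, -2.02], [-0.42, 0.39, 1.63, 0.17, 0.8, 1.12]]
-0.15 0.12 10 [ 0.599 -0.144  0.215] [[-0.39, 0.46, 1.48, 0.06, 1.04, -1.92], [-0.39, 0.46, 1.48, 0.06, 1.04, 1.22]]
-0.15 0.12 0 [ 0.599 -0.144  0.215] [[-0.36, 0.54, 1.32, -0.0, 1.28, -1.87], [-0.36, 0.54, 1.32, -0.0, 1.28, 1.27]]
```

The wrist can't tilt a full 42° at the stand because joint 5 has a lower limit. I'll set the board back down and regrasp it tilted back 22°, so the placing needs only 20° of tool tilt.

```bash
cat >> h.py <<'E'
GT=np.radians(22); OX=.0067; OZ=.0225
def tgrasp(c,yaw,force=60):
    X=np.array([np.cos(yaw),np.sin(yaw),0]); p=np.array([c[0],c[1],OZ])+OX*X; q=best(p,yaw,-GT)
    command_gripper(.085,force); r.reach(p+[0,0,.10],q)
    print("hit",r.move_straight(p,q,speed=.1,max_force=8)); st()
    command_gripper(0.0,force); st()
    r.move_straight(p+[0,0,.18],q,speed=.2); return st()["grip_width"]>.055
def lean(y,dx=.005):
    n=-np.sin(TL)*SX+np.cos(TL)*Zv; u=np.cos(TL)*SX+np.sin(TL)*Zv; t=TL-GT
    P=SO+.064*SX+y*SYV+.080*Zv+OX*u+OZ*n+dx*SX; q=best(P,SY,t)
    r.reach(P+.12*Zv,q); 
    if st()["grip_width"]<.055: print("LOST"); return False
    r.move_straight(P+.03*Zv,q,speed=.15)
    print("rail",r.move_straight(P-.008*Zv,q,speed=.04,max_force=6)); s=st(); p=s["eef_pos"]
    print("slide",r.move_straight(p-.018*u,q,speed=.04,max_force=8)); s=st(); p=s["eef_pos"]
    print(" expected TCP",(P-dx*SX).round(4))
    command_gripper(.078); zt=Rn.from_quat(q).apply([0,0,1])
    r.move_straight(p-.09*zt,q,speed=.12); r.move_straight(p-.09*zt+.1*Zv,q,speed=.25); return True
E
python3 - <<'E'
from h import *
s=r.read_state(); p=s["eef_pos"].copy(); q=s["eef_rot"]
c=p[:2]; yaw=np.radians(1.4)
p[2]=.0205; r.move_straight(p,speed=.15); command_gripper(.085); r.move_straight(p+[0,0,.1],speed=.25)
if tgrasp(c,yaw):
    look("g1s","side")
E
```

```text
hit False
 t 21.6 w 0.0849 gf 0.0 f [-0.9 -0.4 -0. ] p [0.3856 0.29   0.023 ]
 t 21.9 w 0.0617 gf 65.5 f [ 1.3 -0.3  5.4] p [0.3858 0.29   0.0235]
 t 23.0 w 0.0623 gf 65.2 f [ 0.2 -0.5 -1.8] p [0.3848 0.2896 0.2016]
```

```bash
python3 - <<'E'
from h import *
ok=lean(.150); st(); r.movej(HOME)
it,_=look("l1"); is_,_=look("l1s","side"); show(boards(it)); a=is_[180:320,230:410]; b=it[195:275,235:405]
cv2.imwrite("pics/l1c.png",np.vstack([cv2.resize(a,None,fx=2.5,fy=2.5)[:,:425],cv2.resize(b,None,fx=2.5,fy=2.5)])[:,:,::-1])
E
```

```text
t 24.1 w 0.0617 gf 65.3 f [-0.7 -0.1 -1.8] p [0.6257 0.1552 0.2203]
rail True
 t 25.5 w 0.0621 gf 66.2 f [-3.9 -0.   7.1] p [0.6262 0.1547 0.1058]
slide True
 t 25.8 w 0.0620 gf 65.8 f [-0.8  0.3  3.9] p [0.6245 0.1551 0.1045]
 expected TCP [0.6214 0.155  0.1012]
 t 27.5 w 0.0777 gf 0.0 f [ 0.3 -0.2 -0.5] p [0.5937 0.1569 0.2885]
c [0.404  0.1714] lw 95 61 yaw 1.1 fill 0.92 cen [0.4024 0.1713]
c [0.4309 0.0612] lw 149 64 yaw 15.3 fill 0.9 cen [0.4317 0.0605]
c [ 0.4112 -0.1707] lw 149 63 yaw -15.3 fill 0.7 cen [ 0.3961 -0.1694]
c [ 0.3875 -0.2869] lw 149 64 yaw 12.5 fill 0.92 cen [ 0.3874 -0.2863]
```

View pics/l1c.png

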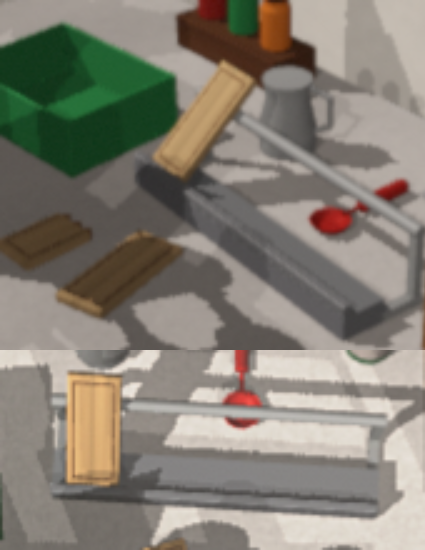

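The board leans in the gutter against the rail at the left slot. Next the other two whole boards, looking again before each grasp.

```bash
python3 - <<'E'
from h import *
it,_=look(); B=[b for b in boards(it) if b["l"]>135 and b["fill"]>.85]; show(B)
b=min(B,key=lambda b:abs(b["c"][1]-.06))
if tgrasp(b["c"],b["yaw"]): print(lean(.05))
r.movej(HOME); it,_=look(); B=[b for b in boards(it) if b["l"]>135 and b["fill"]>.85]; show(boards(it))
b=min(B,key=lambda b:abs(b["c"][1]+.28))
if tgrasp(b["c"],b["yaw"]): print(lean(-.05))
r.movej(HOME); it,_=look(); is_,_=look(None,"side"); show(boards(it)); st(); a=is_[180:330,230:410]; b=it[185:275,235:405]
cv2.imwrite("pics/l2c.png",np.hstack([cv2.resize(a,None,fx=2.2,fy=2.2),cv2.resize(b,None,fx=2.2,fy=330/90)])[:,:,::-1])
E
```

```text
c [0.4311 0.0613] lw 149 63 yaw 15.7 fill 0.91 cen [0.4316 0.0606]
c [ 0.3875 -0.2869] lw 149 64 yaw 12.5 fill 0.92 cen [ 0.3874 -0.2863]
hit False
 t 33.2 w 0.0847 gf 0.0 f [ 0.4 -0.2 -0. ] p [0.4379 0.0631 0.023 ]
 t 33.5 w 0.0623 gf 65.4 f [0.7 0.2 7.1] p [0.4381 0.0631 0.0235]
 t 34.6 w 0.0618 gf 65.3 f [-0.1  0.1 -0.6] p [0.437  0.0631 0.2016]
 t 37.0 w 0.0622 gf 65.3 f [-1.  -0.3 -0.5] p [0.62   0.0549 0.2209]
rail True
 t 38.2 w 0.0619 gf 66.3 f [-2.7 -0.3  7. ] p [0.6209 0.0549 0.1261]
slide True
 t 38.4 w 0.0621 gf 66.4 f [-3.6 -0.8  7.2] p [0.6204 0.055  0.1258]
 expected TCP [0.6151 0.0552 0.1012]
True
c [0.404  0.1714] lw 95 61 yaw 1.1 fill 0.92 cen [0.4024 0.1713]
c [ 0.4112 -0.1708] lw 149 62 yaw -15.3 fill 0.7 cen [ 0.3958 -0.1694]
c [ 0.3549 -0.3167] lw 148 63 yaw 12.6 fill 0.93 cen [ 0.3551 -0.3168]
hit False
 t 47.0 w 0.0853 gf 0.0 f [ 0.9 -0.4  0.6] p [ 0.3618 -0.3155  0.023 ]
 t 47.3 w 0.0619 gf 65.3 f [1.1 0.7 6.6] p [ 0.362  -0.3155  0.0236]
 t 48.4 w 0.0618 gf 65.3 f [-0.1  0.3 -1.7] p [ 0.361  -0.3147  0.2015]
 t 49.8 w 0.0618 gf 65.3 f [-0.6 -0.9 -1.4] p [ 0.6135 -0.0457  0.2208]
rail True
 t 51.2 w 0.0617 gf 66.2 f [-4.7  0.9  6.9] p [ 0.6136 -0.0448  0.1059]
slide True
 t 51.4 w 0.0619 gf 66.0 f [-1.9 -0.1  4.1] p [ 0.6132 -0.0449  0.1057]
 expected TCP [ 0.6088 -0.0446  0.1012]
True
c [0.404  0.1714] lw 95 61 yaw 1.1 fill 0.92 cen [0.4024 0.1713]
c [ 0.4112 -0.1708] lw 149 62 yaw -15.3 fill 0.7 cen [ 0.3962 -0.1696]
 t 55.8 w 0.0778 gf 0.0 f [ 0.  -0.2  0.6] p [0.128  0.5094 0.2564]
```

View pics/l2c.png

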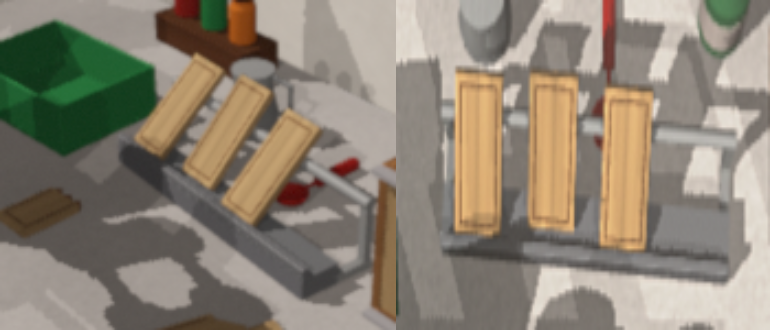

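The three boards lean side by side at about (478,150), (553,150) and (628,165). The middle one's lower end (553,228) sits a little further back than the others, so I measure each with depth.

```bash
cat >> h.py <<'E'
def checklean():
    for n in("top","side"):
        im,d=optics.get_image(n); X=cloud(n,d)
        m=cv2.inRange(cv2.cvtColor(im,cv2.COLOR_RGB2HSV),(8,75,30),(28,255,255))>0
        L=(X-SO)@np.c_[SX,SYV,Zv]; m&=(L[...,0]>-.03)&(L[...,0]<.16)&(abs(L[...,1])<.2)&(L[...,2]>.015)&(L[...,2]<.17)
        nl,lab=cv2.connectedComponents(m.astype(np.uint8))
        for i in range(1,nl):
            P=L[lab==i]
            if len(P)<200: continue
            k=np.polyfit(P[:,0],P[:,2],1); res=abs(np.polyval(k,P[:,0])-P[:,2]); P=P[res<.01]; k=np.polyfit(P[:,0],P[:,2],1)
            print(n,"n",len(P),"y",np.median(P[:,1]).round(4),"angle",np.degrees(np.arctan(k[0])).round(1),"x lo/hi",np.percentile(P[:,0],[.5,99.5]).round(4),"z lo/hi",np.percentile(P[:,2],[.5,99.5]).round(4),"z at x=.05",np.polyval(k,.05).round(4))
E
python3 - <<'E'
from h import *
checklean()
E
```

```text
top n 881 y 0.152 angle 41.7 x lo/hi [0.0052 0.1177] z lo/hi [0.0373 0.1413] z at x=.05 0.0807
top n 843 y 0.0517 angle 46.5 x lo/hi [0.0169 0.1212] z lo/hi [0.0356 0.1506] z at x=.05 0.0757
top n 901 y -0.0479 angle 42.1 x lo/hi [0.005  0.1182] z lo/hi [0.0366 0.1425] z at x=.05 0.0804
side n 782 y 0.1449 angle 41.9 x lo/hi [-0.0004  0.114 ] z lo/hi [0.0409 0.1414] z at x=.05 0.0837
side n 881 y 0.0448 angle 46.8 x lo/hi [0.0134 0.1157] z lo/hi [0.0376 0.1485] z at x=.05 0.0786
side n 1008 y -0.0547 angle 42.1 x lo/hi [0.0027 0.1121] z lo/hi [0.0406 0.1401] z at x=.05 0.0832
```

The middle board has stuck at 46.6° with its foot 12 mm too far back. I regrasp it and seat it properly.

```bash
python3 - <<'E'
from h import *
a=np.radians(46.6); n=-np.sin(a)*SX+np.cos(a)*Zv; u=np.cos(a)*SX+np.sin(a)*Zv; t=a-GT
P=SO+.0725*SX+.0505*SYV+.0845*Zv+OX*u+OZ*n; q=best(P,SY,t); print(q)
assert q is not None
zt=Rn.from_quat(q).apply([0,0,1])
command_gripper(.085,60); r.reach(P-.09*zt+.08*Zv,q); r.move_straight(P-.09*zt,q)
print("hit",r.move_straight(P,q,speed=.08,max_force=8)); st()
command_gripper(0,60); st()
r.move_straight(P+.06*Zv,q,speed=.12); st()
print(lean(.05)); r.movej(HOME); checklean(); st()
E
```

```text
[ 0.03077185  0.97656088 -0.00670935  0.21292471]
hit False
 t 60.4 w 0.0849 gf 0.0 f [ 0.8  0.2 -0. ] p [0.6222 0.0553 0.1054]
 t 60.8 w 0.0626 gf 63.4 f [-5.1 -1.1  7.8] p [0.6218 0.0552 0.1059]
 t 61.4 w 0.0621 gf 65.3 f [ 0.6  1.  -1. ] p [0.6214 0.0553 0.1641]
 t 61.8 w 0.0615 gf 65.7 f [-0.4 -0.3 -2.6] p [0.6205 0.0549 0.2215]
rail True
 t 63.2 w 0.0621 gf 66.7 f [-4.9 -0.3  8.2] p [0.6199 0.0549 0.1051]
slide True
 t 63.5 w 0.0619 gf 66.2 f [-1.4  0.1  4.3] p [0.6179 0.0551 0.1035]
 expected TCP [0.6151 0.0552 0.1012]
True
top n 884 y 0.1521 angle 42.3 x lo/hi [0.004  0.1168] z lo/hi [0.0362 0.143 ] z at x=.05 0.0806
top n 899 y 0.0518 angle 42.4 x lo/hi [0.0058 0.1177] z lo/hi [0.0337 0.1448] z at x=.05 0.0798
top n 904 y -0.0481 angle 42.0 x lo/hi [0.0055 0.1187] z lo/hi [0.0358 0.1442] z at x=.05 0.0804
side n 783 y 0.1462 angle 42.0 x lo/hi [0.0006 0.1137] z lo/hi [0.0409 0.1417] z at x=.05 0.0835
side n 881 y 0.0452 angle 42.6 x lo/hi [0.0029 0.1136] z lo/hi [0.0408 0.1419] z at x=.05 0.0832
side n 1001 y -0.0544 angle 41.9 x lo/hi [0.0006 0.1124] z lo/hi [0.0409 0.1396] z at x=.05 0.0834
 t 67.6 w 0.0785 gf 0.0 f [ 0.5 -0.4  0.9] p [0.128  0.5094 0.2564]
```

All three now sit at about 42° with their feet in the gutter. Next, the stub and the chipped board go into the bin.

```bash
cat >> h.py <<'E'
BC=np.array([.590,.400]); BY=.068
def tobin(c,yaw,bx,by):
    grasp(c,yaw,.0205)
    X=np.array([np.cos(BY),np.sin(BY)]); Y=np.array([-X[1],X[0]])
    P=np.array([*(BC+bx*X+by*Y),.031]); q=best(P,BY)
    r.reach(P+[0,0,.17],q)
    if st()["grip_width"]<.055: print("LOST"); return False
    print("hit",r.move_straight(P,q,speed=.12,max_force=10)); p=st()["eef_pos"]
    command_gripper(.076); r.move_straight(p+[0,0,.17],q,speed=.2); return True
E
python3 - <<'E'
from h import *
it,_=look(); B=boards(it); show(B)
b=[b for b in B if b["l"]<115][0]; X=np.array([np.cos(b["yaw"]),np.sin(b["yaw"])])
if not tobin(b["c"],b["yaw"],0,.052): raise SystemExit
r.movej(HOME); it,_=look(); B=boards(it); show(B)
b=[b for b in B if b["l"]>135][0]; X=np.array([np.cos(b["yaw"]),np.sin(b["yaw"])])
s=-np.sign((b["cen"]-b["c"])@X); print("tongue dir",s)
tobin(b["c"]-s*.015*X,b["yaw"],-s*.015,-.052)
r.movej(HOME); it,_=look("f"); look("fs","side"); show(boards(it)); st(); checklean()
E
```

```text
c [0.404  0.1714] lw 95 61 yaw 1.1 fill 0.92 cen [0.4023 0.1713]
c [ 0.4112 -0.1708] lw 149 62 yaw -15.3 fill 0.69 cen [ 0.3959 -0.1694]
 t 70.9 w 0.0620 gf 64.8 f [-1.6  0.2  7.2] p [0.4045 0.1715 0.0215]
 t 71.9 w 0.0623 gf 65.2 f [ 0.6 -0.4 -0.4] p [0.4034 0.1712 0.1797]
 t 73.2 w 0.0623 gf 65.2 f [1.1 0.7 0.2] p [0.5865 0.451  0.2003]
hit True
 t 74.3 w 0.0619 gf 70.0 f [ 1.1 -3.3  0.3] p [0.5856 0.4504 0.05  ]
c [ 0.4112 -0.1708] lw 149 62 yaw -15.3 fill 0.69 cen [ 0.3959 -0.1694]
tongue dir 1.0
 t 81.5 w 0.0624 gf 64.4 f [-1.5  0.8  9.9] p [ 0.3971 -0.1672  0.0216]
 t 82.5 w 0.0622 gf 65.3 f [-0.7 -0.3 -1.2] p [ 0.3961 -0.1665  0.1797]
 t 84.6 w 0.0623 gf 65.4 f [-0.3 -0.2 -1.4] p [0.5788 0.3463 0.2007]
hit True
 t 85.7 w 0.0625 gf 68.0 f [ 3.7 -0.2  1.8] p [0.5793 0.347  0.0559]
 t 88.8 w 0.0761 gf 0.0 f [-0.6 -0.5 -0.3] p [0.1282 0.5095 0.2562]
top n 897 y 0.1521 angle 42.2 x lo/hi [0.0044 0.1164] z lo/hi [0.0356 0.1437] z at x=.05 0.0805
top n 893 y 0.052 angle 42.6 x lo/hi [0.006  0.1181] z lo/hi [0.0329 0.1436] z at x=.05 0.08
top n 886 y -0.0479 angle 42.0 x lo/hi [0.0054 0.118 ] z lo/hi [0.0364 0.1425] z at x=.05 0.08
side n 793 y 0.1449 angle 41.6 x lo/hi [-0.0006  0.1152] z lo/hi [0.0418 0.1401] z at x=.05 0.0834
side n 894 y 0.0445 angle 42.3 x lo/hi [0.0007 0.1131] z lo/hi [0.0407 0.1415] z at x=.05 0.0831
side n 1011 y -0.0538 angle 41.9 x lo/hi [0.0005 0.1119] z lo/hi [0.0409 0.1396] z at x=.05 0.0831
```

View pics/f.png

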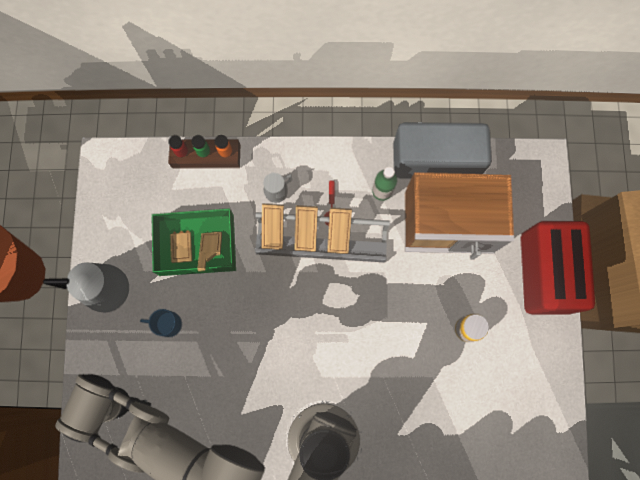

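View pics/fs.png

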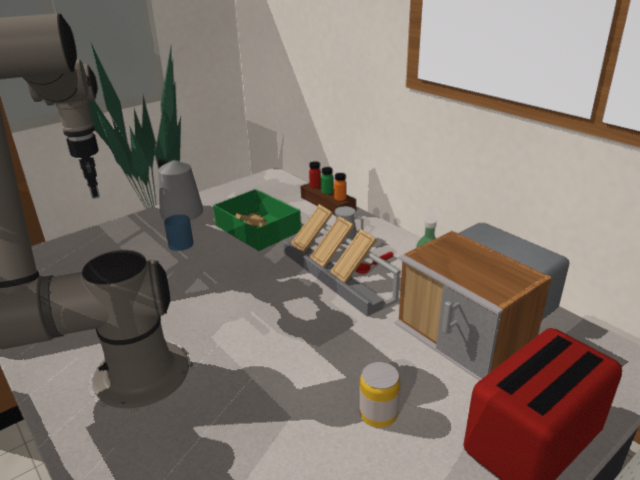

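Final views: the door is shut (bar at side px (447,317)) and three boards lean on the stand. Both broken boards are in the bin, but the chipped one at (208,250) was turned half round and may not lie flat, so I measure it.

```bash
cat >> h.py <<'E'
def binstate(tag):
    im,d=look(); X=cloud("top",d); m=cv2.inRange(cv2.cvtColor(im,cv2.COLOR_RGB2HSV),(8,75,30),(28,255,255))
    B=np.zeros_like(m); B[205:280,150:240]=m[205:280,150:240]
    nl,lab=cv2.connectedComponents(B)
    for i in range(1,nl):
        P=X[lab==i]
        if len(P)<60: continue
        A=np.c_[P[:,:2]-P[:,:2].mean(0),np.ones(len(P))]; k=np.linalg.lstsq(A,P[:,2],rcond=None)[0]
        c=cv2.findContours((lab==i).astype(np.uint8),cv2.RETR_EXTERNAL,cv2.CHAIN_APPROX_NONE)[0][0]
        R=rect("top",c,k[2])[0]
        print("n",len(P),"mean",P.mean(0).round(4),"slope deg",np.degrees(np.arctan(k[:2])).round(1),"z",np.percentile(P[:,2],[2,98]).round(4),"rect",np.round(R[0]),np.round(R[1]),round(R[2],1))
    cv2.imwrite(f"pics/{tag}.png",cv2.resize(im[203:283,148:243],None,fx=6,fy=6,interpolation=cv2.INTER_CUBIC)[:,:,::-1])
E
python3 - <<'E'
from h import *
binstate("bin1")
E
```

```text
n 622 mean [0.5805 0.4443 0.023 ] slope deg [-37.4 -66.2] z [0.0056 0.027 ] rect [582. 445.] [98. 64.] 5.4
n 627 mean [0.5712 0.3506 0.0559] slope deg [-50.2 -59.2] z [0.018  0.0957] rect [561. 348.] [ 65. 122.] 85.4
```

View pics/bin1.png

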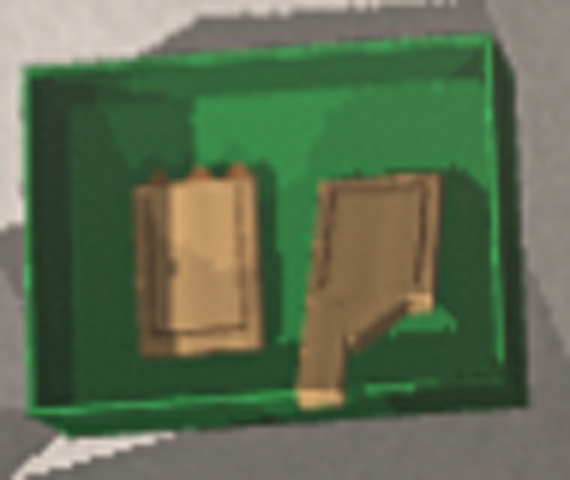

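The tongue rests on the near wall (crop px (320,395), z up to 0.096), so the board is pitched. I measure its pitch to regrasp it square.

```bash
python3 - <<'E'
from h import *
X3=np.array([np.cos(BY),np.sin(BY),0]); Y3=np.array([-X3[1],X3[0],0])
for n in("top","side"):
    im,d=look(None,n); L=(cloud(n,d)-[*BC,0])@np.c_[X3,Y3,Zv]
    m=cv2.inRange(cv2.cvtColor(im,cv2.COLOR_RGB2HSV),(8,75,30),(28,255,255))
    m=cv2.erode(m,np.ones((3,3),np.uint8))>0
    m&=(abs(L[...,0])<.12)&(abs(L[...,1])<.12)&(L[...,2]>.01)&(L[...,2]<.11)
    P=L[m]
    for nm,s in(("chip",P[:,1]<-.003),("stub",P[:,1]>.003)):
        Q=P[s]
        if len(Q)<30: print(n,nm,len(Q)); continue
        for _ in range(4):
            k=np.linalg.lstsq(np.c_[Q[:,:2],np.ones(len(Q))],Q[:,2],rcond=None)[0]; e=abs(np.c_[Q[:,:2],np.ones(len(Q))]@k-Q[:,2]); Q=Q[e<.006]
        print(n,nm,len(Q),"slopes deg",np.degrees(np.arctan(k[:2])).round(1),"c",k[2].round(4),"ext",np.percentile(Q,[1,99],0).round(4).tolist())
        print("   rect",cv2.minAreaRect(np.float32(Q[:,:2]*1000)))
        for lo in np.arange(-.1,.06,.03):
            q=Q[(Q[:,0]>lo)&(Q[:,0]<lo+.03)]
            if len(q)>5: print("   x",round(lo+.015,3),"y",np.percentile(q[:,1],[3,97]).round(4),"z",np.median(q[:,2]).round(4))
E
```

```text
top chip 428 slopes deg [-33.3   0.1] c 0.0397 ext [[-0.0902, -0.0798, 0.0192], [0.0295, -0.0226, 0.0994]]
   rect ((-31.266769409179688, -51.16847229003906), (122.59746551513672, 58.70591735839844), 0.7219901084899902)
   x -0.085 y [-0.0378 -0.0241] z 0.0952
   x -0.055 y [-0.0636 -0.0239] z 0.0733
   x -0.025 y [-0.0793 -0.0247] z 0.0563
   x 0.005 y [-0.0784 -0.0251] z 0.0358
   x 0.035 y [-0.0759 -0.024 ] z 0.0241
top stub 425 slopes deg [-0.5  0.2] c 0.0176 ext [[-0.048, 0.0176, 0.0125], [0.0382, 0.0747, 0.0235]]
   rect ((-4.487579345703125, 46.58712387084961), (90.69737243652344, 58.013832092285156), 0.8776816129684448)
   x -0.055 y [0.0179 0.0724] z 0.0191
   x -0.025 y [0.0179 0.0742] z 0.0178
   x 0.005 y [0.0206 0.0721] z 0.0172
   x 0.035 y [0.0201 0.0733] z 0.0176
side chip 88 slopes deg [-28.9   2.3] c 0.0435 ext [[-0.0953, -0.0821, 0.0447], [-0.0085, -0.0224, 0.0969]]
   rect ((-51.32185745239258, -33.03472137451172), (69.75872802734375, 76.27879333496094), 53.640811920166016)
   x -0.085 y [-0.0443 -0.0275] z 0.0875
   x -0.055 y [-0.0809 -0.0318] z 0.0718
   x -0.025 y [-0.0665 -0.0215] z 0.0594
side stub 45 slopes deg [-0.7  0.1] c 0.0184 ext [[-0.0157, 0.0079, 0.0144], [0.0344, 0.0671, 0.022]]
   rect ((9.41288948059082, 35.84426498413086), (65.86524963378906, 48.070560455322266), 85.52539825439453)
   x -0.025 y [0.006  0.0372] z 0.0188
   x 0.005 y [0.0186 0.0661] z 0.0179
   x 0.035 y [0.0135 0.0662] z 0.018
```

The stub is flat. The chipped board is pitched 33° about the bin's y, so I lift it out square, level it and lay it down centred, keeping the same wrist turn.

```bash
cat > fix.py <<'E'
from h import *
X3=np.array([np.cos(BY),np.sin(BY),0]); Y3=np.array([-X3[1],X3[0],0]); O=np.array([*BC,0])
a=np.radians(33); n=np.sin(a)*X3+np.cos(a)*Zv
P=O-.013*X3-.051*Y3+.048*Zv+.0085*n; T=O+.015*X3-.052*Y3+.0285*Zv
def ok(i,t): 
    return all(r.solve_ik(p,down(BY,t0)[i]) is not None for p,t0 in((P,t),(P+.12*Zv,t),(T,t+a),(T+.14*Zv,t+a)))
i,t=next((i,t) for t in np.radians([-25,-20,-28,-15]) for i in(0,1) if ok(i,t)); print(i,np.degrees(t))
q=down(BY,t)[i]; zt=Rn.from_quat(q).apply([0,0,1])
command_gripper(.077,60); r.reach(P-.03*zt+.10*Zv,q); r.move_straight(P-.03*zt,q,speed=.15)
print("hit",r.move_straight(P,q,speed=.05,max_force=15)); st()
command_gripper(0,60); st()
p=r.read_state()["eef_pos"]; r.move_straight(p+.14*Zv,q,speed=.12)
if st()["grip_width"]<.05: raise SystemExit("lost")
q2=down(BY,t+a)[i]; r.move_straight(T+.14*Zv,q2,speed=.1); st()
print("hit",r.move_straight(T,q2,speed=.05,max_force=12)); p=st()["eef_pos"]
command_gripper(.076); r.move_straight(p+.17*Zv,q2,speed=.15); r.movej(HOME); st(); binstate("bin2")
E
python3 fix.py
```

```text
0 -25.0
hit True
 t 92.5 w 0.0769 gf 0.0 f [-0.5  0.6  6. ] p [0.5855 0.3484 0.0565]
 t 92.8 w 0.0623 gf 64.4 f [ 1.1 -0.1  6.2] p [0.5859 0.3484 0.0569]
 t 94.1 w 0.0617 gf 65.2 f [-0.   0.5 -0.7] p [0.5856 0.3482 0.1958]
 t 94.9 w 0.0616 gf 65.2 f [-0.1 -0.1 -0. ] p [0.6085 0.3491 0.1685]
hit False
 t 97.9 w 0.0621 gf 66.5 f [-2.   5.5  5.5] p [0.6088 0.3498 0.0295]
 t 101.3 w 0.0759 gf 0.0 f [-1.  -0.5  0.1] p [0.1281 0.5096 0.2562]
n 773 mean [0.6042 0.3542 0.0242] slope deg [-40.3 -70. ] z [0.0072 0.0272] rect [594. 350.] [147.  62.] 2.3
n 622 mean [0.5811 0.445  0.0199] slope deg [-30.1 -59.9] z [0.005  0.0283] rect [583. 445.] [99. 64.] 5.4
```

View pics/bin2.png

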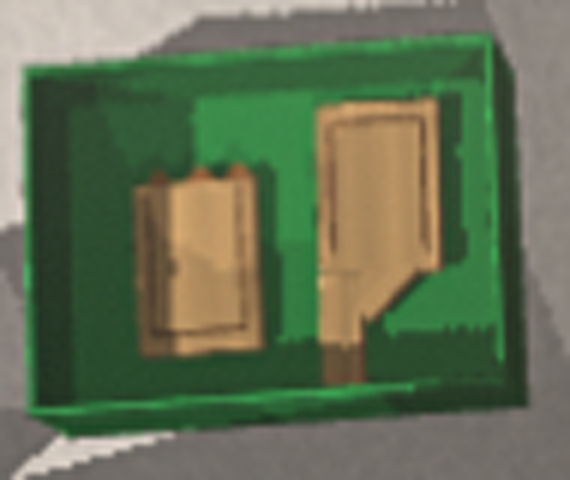

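Both broken boards now lie flat on the bin floor, the chipped one at crop px (378,240) and the stub at (200,260). A last check of the stand, then I hand in.

```bash
python3 - <<'E'
from h import *
checklean(); it,_=look(); print(len(boards(it))); st()
print(r.finish_job())
E
```

```text
top n 885 y 0.1521 angle 41.9 x lo/hi [0.004  0.1168] z lo/hi [0.0347 0.1418] z at x=.05 0.0803
top n 884 y 0.052 angle 43.0 x lo/hi [0.0066 0.1173] z lo/hi [0.0346 0.1449] z at x=.05 0.0794
top n 882 y -0.0482 angle 42.3 x lo/hi [0.0053 0.1185] z lo/hi [0.0351 0.1441] z at x=.05 0.0803
side n 782 y 0.1452 angle 41.7 x lo/hi [-0.0009  0.113 ] z lo/hi [0.0408 0.142 ] z at x=.05 0.0836
side n 885 y 0.0451 angle 42.5 x lo/hi [0.002  0.1131] z lo/hi [0.0403 0.1421] z at x=.05 0.083
side n 1001 y -0.0549 angle 42.1 x lo/hi [0.0013 0.1121] z lo/hi [0.0394 0.1396] z at x=.05 0.0831
0
 t 101.5 w 0.0755 gf 0.0 f [ 0.  -0.2 -0.1] p [0.1279 0.5095 0.2562]
the job is handed in; nothing more can be done
None
```

The job is handed in at about 102 s: the door was shut first, the three whole boards lean at about 42° on the stand, and both broken boards lie flat in the bin; one leaning board and the chipped board each had to be regrasped and set again.

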